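Load a 96-well plate under the dispenser head and start it

ROBOT

A 6-joint arm with a two-finger parallel gripper is mounted at the origin on the work surface. World frame = base frame: x ahead of the robot, y to its left, z up, the work surface at z = 0. Lengths are in m, angles in rad, forces in N, time in s.
With the tool pointing down it reaches from about 0.275 to 0.875 m from the base axis. Payload 12.5 kg.
Tool frame: the origin (TCP) lies on the centre line of the jaws, within the pads' length; the fingertips stand nose_length ahead of it and the grasp point (between the pads) lies 8 mm behind it (nose_length is the distance from the TCP to the fingertips, in m); z points along the fingers, y is the direction in which the jaws open and shut (so a half turn about z gives the same grasp; the last joint's range is limited). The gripper opens to 85 mm and grips with 20 to 120 N. Pads are 22 mm wide; open, the fingers measure 114 mm over their backs; the gripper's body (76 mm by 85 mm) begins 54 mm behind the grasp point. The pads swing forward as they close: fully open they stand 13 mm farther back than shut.
Start: joints at [1.212, 0.351, 1.652, -0, 1.139, -0.085], TCP at [0.149, 0.53, 0.242] pointing down, gripper open.
Joint ranges: [-2.75, 2.75], [-0.79, 2.1], [0.01, 2.65], [-1.57, 4.71], [0.07, 3.14], [-2.87, 2.87]. Speed limits (rad/s): [2.22, 2.22, 2.79, 3.14, 3.14, 3.14].

INTERFACE

Orientations are given as a unit quaternion [x, y, z, w].
In Python, from plant import read_state, camera, hand_in, outline_of, spot_point, nose_length gives the robot as it stands.
- The arm moves only by the tool play_rows, never from a script. Its argument "series" is a list of rows, each a list of 7 numbers: the finger opening in mm, from 0 to 85.4, then the shift along the tool's x, y, z in mm, then the turn, a rotation vector about the tool's x, y, z in rad. In form: [[grip, tx, ty, tz, wx, wy, wz], ...]. A call has 1 to 8 rows; each row is the pose to reach, as a shift and turn from the pose measured when the call began, along the tool's axes at that moment; what a row does not reach only later rows make up. A row lasts 1/8 s, in which the tool goes at most 62.5 mm and 10.7 degrees, less where a joint would pass 70% of its speed; a pose out of reach is approached as far as the arm can. A call with a gripper value outside its range is refused whole. The fingers move at their own pace and stop on an object; "squeeze" is the grip in N (left out, the last holds). Time passes only in rows, so rows that repeat a pose let the fingers close. It gives the time, the measured TCP pose, the force and the opening at its end, in the units of the state.
- read_state(): the state, without advancing time (a new reading comes with each control period).
- camera(name): name is "scene" or "side" or "wrist"; returns a dict with "image" (480x640x3 uint8, red, green, blue), "fx", "fy", "cx", "cy" (pixels), "k1" (the pictures are not rectified: a ray, as slopes to the right and down, at radius r is drawn at 1 + k1 r^2 times it, then the intrinsics apply), "position" and "rotation" of the camera in the world; the wrist camera has in their place "tool_from_camera" (4x4, takes a point from camera to tool coordinates, whose origin is the TCP and whose axes are the flange's). Camera axes: x right, y up, looking along -z (the intrinsics and any distortion apply to the point x, -y, -z); pixel columns grow to the right and rows downward; lengths in m; the calibration is good to about 2 mm. A picture is of the moment at which its call begins: read the wrist's pose just before it. There is no depth.
- hand_in(): hands the job in, once; it reports no verdict.
Trained networks look in a picture, given as the dict that the camera call returned (one of the last four; its "shot" number tells which), for a name from the list of things; names that differ only in an ending like _2 or _b are one class to them, and where a whole thing is asked for, a point or a joint stands for the part that bears it (a point fixed in the world has none). Each returns a list of dicts, best first, with "score" (0 to 1); they miss things now and then, are a little off and sometimes report something else, mostly with a low value. They report only what shows in the picture. A call takes as long as a camera call. They do not tell look-alikes from the thing itself.
- outline_of(thing, picture): "pixels" (480x640 bool, what is visible of it) and "box" ([left, top, width, height] in pixels, round what is visible of it).
- spot_point(thing, picture): "xy" ([column, row] in pixels: a listed point, or the origin of a listed thing).
The state is a dict: "time_s": time; "joint_pos": joint angles; "qvel": joint speeds; "tau": joint torques, N m; "tool_pos": TCP position; "eef_rot": TCP orientation; "contact_force": force on the tool from outside, world axes, zero at the start; "ft_torque": the same for the moment, N m; "opening": finger opening in m.
Only numpy, scipy, OpenCV 4.12 (cv2) and the standard library are available. Lean on these libraries where they do the work, as an engineer would, in place of code of your own. Each camera call takes 0.05 s, during which the arm holds its last target.

TASK

Load the plate dispenser: with the fingertips, push the white 96-well plate along the deck and under the low dispensing head until it sits fully home against the orange end stops, then press the green start key right down and let it up again. The plate is only pushed: keep it flat on the deck, do not pick it up or ram it, and let neither the plate nor the robot knock the head or its nozzles. Leave the other things on the bench as they stand.

Things in the scene. Friction and masses are not known exactly. Their poses are not given: they have to be found in the camera images.
- dispenser: Plate dispenser, fixed, its place and yaw vary. White housing 360 mm long (x) with a flat dark grey deck 30 mm above the bench, y from -85 to +85 mm. Origin: on the bench under the deck's middle. x = loading direction (roughly the world's +y), z up. x from -180 to 0 is bare loading deck. A white control pod, flush with the deck, runs along the whole side from y = -85 to -127 mm.
- channel_mouth (a point): Point on the deck surface at dispenser x = 0, y = 0, in the mouth of the plate channel. Aluminium guide bars, 6 mm high and 6 mm wide, stand from x = +35 to +155 mm, 89.6 mm clear between them; slanted lead-ins widen the mouth to about 125 mm clear at x = -6. Outside them round steel head rails run at y = +66 and -66 mm, x from 31 to 173, up to 20 mm above the deck. Axes as the dispenser's.
- plate: White 96-well plate, empty, rigid: 127.8 mm long (x), 85.5 wide (y), 14.4 high; the lowest 6 mm is a skirt of full size, the walls above stand 2 mm further in. About 60 g; smooth plastic, friction about 0.3 to 0.4. Origin: middle of the underside. Starts flat on the loading deck, up to 20 mm off the channel's line and turned up to 0.25 rad; its x points about along the dispenser's x.
- nest (a point): Point on the deck surface where the plate's origin lies when home: dispenser x = +86, y = 0 mm, axes as the dispenser's. The plate's front edge then touches two orange end stops (10 mm high, faces at x = +150, at y = +26 and -26); its rear edge is at x = +22, at least 41 mm short of the head.
- nozzles (a point): Middle of the row of eight steel nozzle tips, 18.8 mm above the deck, 4.4 mm above a flat plate's top. They hang under the dispensing head, a low bridge over the deck (y from -77 to +77, 34 mm deep along x, beam's underside 34 mm and top 60 mm above the deck, blue trough in its top), with 110 mm clear between its two carriages on the rails. Axes as the dispenser's.
- head (a joint): Where the head is parked along its rails, in m: 0 puts the nozzles at dispenser x = +80 mm, 0.030 at +110 mm. It slides stiffly (about 4 N) and must stay where it is parked.
- start_key_top (a point): Centre of the top of the green start key, 36 x 24 mm, on the control pod at dispenser x = -10, y = -106 mm, 38 mm above the bench, 8 mm proud of the pod; pressed straight down.
- start_key (a joint): Travel of the start key in m: 0 up, 0.005 fully down; a spring takes it from about 1.4 N at the top to about 4.1 N at the bottom and lifts it again.
- weigh_boat: White plastic weighing boat, 60 x 45 x 11 mm, lying on the bench on the robot's side of the dispenser (a bystander). Origin under its middle.
- marker: Marker pen, 132 mm long, 18 mm thick, white with a black cap, lying on the bench on the robot's side of the dispenser (a bystander). Origin under its middle.
- petri: Clear petri dish, 90 mm across, 16 mm high, on the bench before the loading end of the deck (a bystander). Origin under its middle.
- beaker: Glass beaker, 70 mm across, 95 mm high (a bystander). Origin under its middle.
- reagent: Amber bottle with blue cap, 68 mm across, 150 mm high (a bystander). Origin under its middle.
- flask: Conical glass flask, 84 mm across its foot, 128 mm high (a bystander). Origin under its middle.
- tip_box: Navy pipette tip box with a purple tray, 122 x 83 x 63 mm (a bystander). Origin under its middle.
- tube_rack: Magenta stepped tube rack, 200 x 108 x 60 mm (a bystander). Origin under its middle.
Not all that is in view belongs to the job. What is shaped like the plate but purple is not meant.

How it is judged:
By the outcome, as a careful person would: the job done as asked, in the order asked, and still so for the second after the job is handed in, with the robot touching nothing.
It also fails if it takes over 61 s, if anything falls off the work surface, if the arm or the gripper's body presses on something with over 40 N, if the wrist force passes 120 N, or if a joint passes its speed limit or range.

## Working session

There is one attempt and no reset: what is moved stays moved. The work goes in short steps, Python scripts to look and compute and a tool call to move; the robot and the scene stay as the last step left them, time stands still between calls to the robot, and variables do not carry over. Pictures are saved under pics/ and viewed, and the job is handed in when it is done.

Besides the shell and the picture viewer there is one more tool, called after "Call:" as name(argument=value, ...), one argument or row to a line, values as JSON. play_rows: Moves the arm, as the interface text tells. Its arguments: {"type":"object","properties":{"series":{"type":"array"},"squeeze":{"type":"number"}},"required":["series"]}

```bash
ls; mkdir -p pics; cat > h.py <<'E'
import numpy as np, cv2
from plant import *
E
python3 - <<'E'
from h import *
s=read_state(); print(s, nose_length if not callable(nose_length) else nose_length())
for n in ["scene","side","wrist"]:
    c=camera(n); cv2.imwrite(f"pics/{n}0.png",c["image"][:,:,::-1])
    print(n,{k:v for k,v in c.items() if k!="image"})
E
```

```text
pics
{'time_s': 0.0, 'joint_pos': array([ 1.21239053e+00,  3.51232829e-01,  1.65244989e+00,  2.77356897e-05,
        1.13907625e+00, -8.45794929e-02]), 'qvel': array([ 0.00135718,  0.00024653, -0.00125732,  0.00049019, -0.00125679,
        0.00217486]), 'tau': array([-1.25744940e-03, -5.06091213e+01, -2.91415983e+01, -1.58833136e-04,
        4.56983107e-03, -4.95481416e-06]), 'tool_pos': array([0.14857389, 0.52921646, 0.24175047]), 'eef_rot': array([ 1.36491539e-01,  9.90641065e-01, -5.66141891e-04, -1.40395290e-04]), 'contact_force': array([ 0.43962297,  0.0131    , -0.4110934 ]), 'ft_torque': array([ 0.02334192, -0.0139682 , -0.05366602]), 'opening': 0.08567281460479648} 0.011
scene {'fx': 492.9299200204564, 'fy': 492.9299200204564, 'cx': 322.5654061853518, 'cy': 243.92157600532235, 'k1': -0.10872978690442833, 'position': array([1.27611825, 0.14451555, 1.0164177 ]), 'rotation': array([0.19828294, 0.25412954, 0.75104827, 0.57621918]), 'shot': 1}
side {'fx': 455.9817358327116, 'fy': 455.9817358327116, 'cx': 321.17908115841, 'cy': 238.59721514204855, 'k1': -0.0028080212514332223, 'position': array([-0.06924499, -0.61997464,  0.74261849]), 'rotation': array([ 0.4003562 , -0.17129547, -0.3492727 ,  0.8296875 ]), 'shot': 2}
wrist {'fx': 332.6779992340857, 'fy': 332.6779992340857, 'cx': 318.8705482583514, 'cy': 240.5463052077297, 'k1': -0.017912583497647995, 'tool_from_camera': array([[ 2.08912193e-04,  9.58235582e-01,  2.85979938e-01,
         7.29342492e-02],
       [ 9.99999972e-01, -2.31891062e-04,  4.64860568e-05,
        -7.30474982e-04],
       [ 1.10860785e-04,  2.85979921e-01, -9.58235604e-01,
        -1.32653474e-01],
       [ 0.00000000e+00,  0.00000000e+00,  0.00000000e+00,
         1.00000000e+00]]), 'shot': 3}
```

View pics/scene0.png

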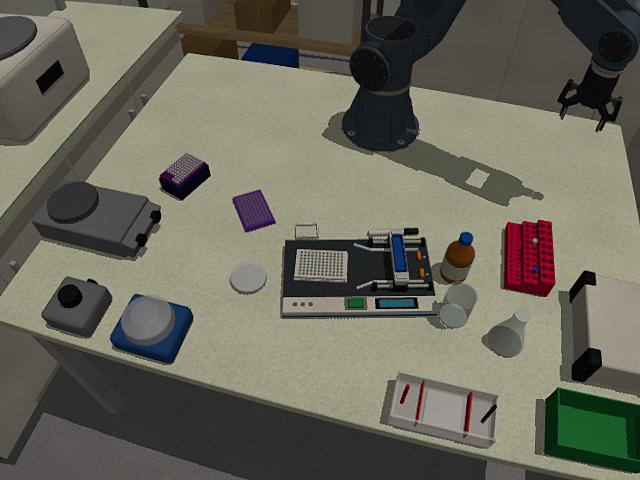

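View pics/side0.png

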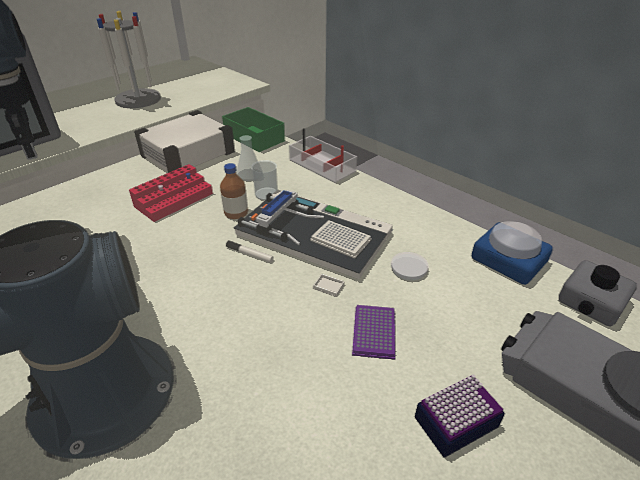

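View pics/wrist0.png

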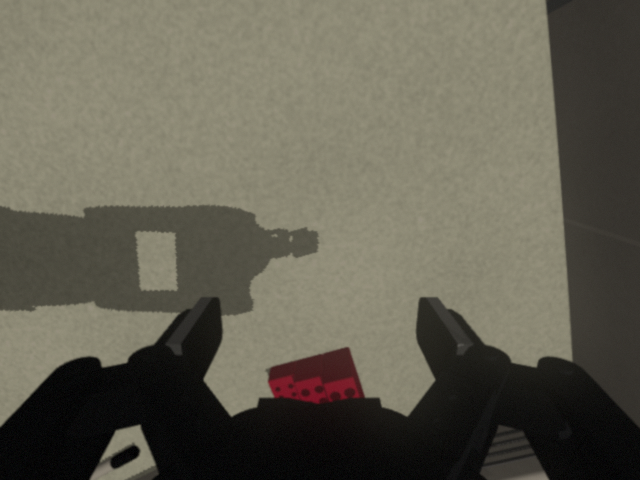

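Scene view shows the white plate at (320,265) on the deck, the purple look-alike at (253,210), the tip box at (185,173), and the head at (400,258). The green key is at (356,302). I'll measure these next.

```bash
cat >> h.py <<'E'
from scipy.spatial.transform import Rotation as R
from scipy.optimize import least_squares
def campose(c,s=None):
    if "position" in c: return R.from_quat(c["rotation"]).as_matrix(), np.array(c["position"])
    T=np.array(c["tool_from_camera"]); Rt=R.from_quat(s["eef_rot"]).as_matrix()
    return Rt@T[:3,:3], Rt@T[:3,3]+s["tool_pos"]
def proj(P,c,s=None):
    Rm,p=campose(c,s); q=(np.atleast_2d(P)-p)@Rm
    u=np.stack([q[:,0]/-q[:,2],-q[:,1]/-q[:,2]],1)
    r2=(u**2).sum(1,keepdims=True); u=u*(1+c["k1"]*r2)
    return u*[c["fx"],c["fy"]]+[c["cx"],c["cy"]]
def ray(xy,c,s=None):
    Rm,p=campose(c,s); d=(np.atleast_2d(xy).astype(float)-[c["cx"],c["cy"]])/[c["fx"],c["fy"]]
    u=d.copy()
    for _ in range(20): u=d/(1+c["k1"]*(u**2).sum(1,keepdims=True))
    v=np.stack([u[:,0],-u[:,1],-np.ones(len(u))],1)@Rm.T
    return p,v
def onz(xy,z,c,s=None):
    p,v=ray(xy,c,s); t=(z-p[2])/v[:,2]; return p+v*t[:,None]
E
python3 - <<'E'
from h import *
for n in ["scene","side"]:
    c=camera(n)
    for t,z in [("channel_mouth",.03),("nest",.03),("nozzles",.0488),("start_key_top",.038),("plate",.03),("dispenser",0),("petri",0),("weigh_boat",0),("marker",0),("beaker",0),("reagent",0)]:
        for d in spot_point(t,c)[:2]: print(n,t,round(d["score"],2),np.round(d["xy"],1),np.round(onz(d["xy"],z,c)[0],4))
    im=c["image"]
    if n=="scene": cv2.imwrite("pics/scrop.png",cv2.resize(im[220:340,260:460],None,fx=4,fy=4,interpolation=cv2.INTER_CUBIC)[:,:,::-1])
    else: cv2.imwrite("pics/dcrop.png",cv2.resize(im[180:300,220:420],None,fx=4,fy=4,interpolation=cv2.INTER_CUBIC)[:,:,::-1])
E
```

```text
scene channel_mouth 0.66 [355.3 265.2] [0.5832 0.048  0.03  ]
scene nest 0.81 [394.3 265.9] [0.5604 0.1409 0.03  ]
scene nozzles 0.95 [394.9 264.7] [0.5702 0.1418 0.0488]
scene plate 0.83 [322.2 269.5] [ 0.6166 -0.0269  0.03  ]
scene plate 0.68 [255.3 210.6] [ 0.479  -0.2485  0.03  ]
scene dispenser 0.71 [355.5 271.4] [0.5805 0.0497 0.    ]
scene petri 0.73 [248.9 279.7] [ 0.6735 -0.199   0.    ]
scene weigh_boat 0.78 [307.5 234.9] [ 0.4996 -0.0982  0.    ]
scene marker 0.66 [392.7 235.2] [0.4416 0.1197 0.    ]
scene marker 0.22 [252.  280.4] [ 0.6734 -0.1909  0.    ]
scene beaker 0.76 [450.3 317.8] [0.6521 0.2953 0.    ]
scene reagent 0.61 [453.5 272.5] [0.5199 0.2892 0.    ]
side channel_mouth 0.96 [308.9 228.9] [0.5848 0.0561 0.03  ]
side nest 0.58 [282.3 218.4] [0.5676 0.1396 0.03  ]
side nozzles 0.7 [283.1 215.5] [0.5609 0.1278 0.0488]
side nozzles 0.35 [282.  218.4] [0.5502 0.1202 0.0488]
side start_key_top 0.4 [331.5 211.1] [0.6759 0.0617 0.038 ]
side plate 0.87 [372.4 331.9] [ 0.4344 -0.2776  0.03  ]
side plate 0.6 [339.4 240.5] [ 0.6046 -0.0326  0.03  ]
side dispenser 0.55 [310.  237.7] [0.5875 0.0553 0.    ]
side dispenser 0.37 [305.9 228.9] [0.6067 0.0904 0.    ]
side petri 0.86 [407.9 269. ] [ 0.6677 -0.2009  0.    ]
side weigh_boat 0.16 [309.  234.6] [0.595  0.0666 0.    ]
side marker 0.65 [256.3 252.9] [0.449  0.1077 0.    ]
side beaker 0.91 [261.2 194.5] [0.6318 0.3072 0.    ]
side reagent 0.78 [234.1 208.2] [0.531  0.3069 0.    ]
```

View pics/scrop.png

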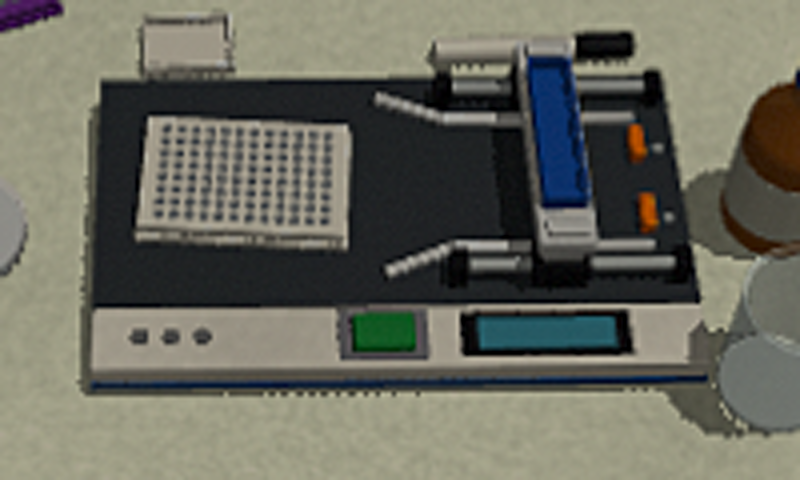

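View pics/dcrop.png

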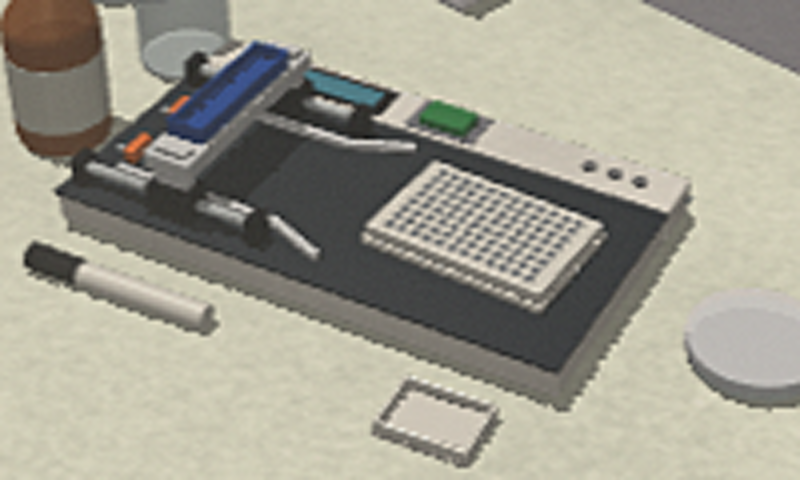

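Only the white plate at (322,266) in the scene view lies on the deck. The purple one at (253,210) and the tip box at (185,173) are the look-alikes, and the crop confirms the choice. I'll move the wrist camera above the dispenser for precise measurement.

```bash
cat >> h.py <<'E'
def rel(pos,yaw_deg,s=None):
    """tool pointing straight down, tool x at world angle yaw_deg"""
    s=s or read_state(); R0=R.from_quat(s["eef_rot"]); a=np.radians(yaw_deg)
    x=np.array([np.cos(a),np.sin(a),0]); z=np.array([0,0,-1.]); y=np.cross(z,x)
    Rt=R.from_matrix(np.stack([x,y,z],1))
    t=R0.inv().apply(np.array(pos)-s["tool_pos"])*1000; w=(R0.inv()*Rt).as_rotvec()
    print("t",np.round(t,1),"w",np.round(w,4)); return t,w
E
python3 - <<'E'
from h import *
rel([.59,.03,.30],103)
E
```

```text
t [-559.9 -361.6  -57.7] w [-0.      0.      1.0701]
```

Call:
play_rows(
  series=[
    [85,-40,-26,-40,0,0,0.1],
    [85,-85,-55,-58,0,0,0.25],
    [85,-130,-85,-58,0,0,0.4],
    [85,-175,-115,-58,0,0,0.55],
    [85,-220,-145,-58,0,0,0.7],
    [85,-265,-172,-58,0,0,0.85],
    [85,-310,-200,-58,0,0,1.0],
    [85,-355,-230,-58,0,0,1.07],
  ],
)

```text
time_s: 2.35
tool_pos: [0.4293, 0.2106, 0.3005]
eef_rot: [0.624, 0.782, 0.0, 0.0]
contact_force: [-0.0, 1.2, 1.0]
opening: 0.0849
```

```bash
python3 - <<'E'
from h import *
s=read_state();print(s["tool_pos"],s["joint_pos"])
rel([.59,.03,.30],103)
E
```

```text
[0.42927498 0.21064995 0.30046107] [3.58757152e-01 1.58965661e-01 1.75464861e+00 6.53285082e-05
 1.22748948e+00 1.35120010e-01]
t [-211.8  116.7    0.5] w [ 0.0005 -0.0001 -0.0033]
```

Call:
play_rows(
  series=[
    [85,-45,25,0,0,0,0],
    [85,-95,52,0,0,0,0],
    [85,-150,82,0,0,0,0],
    [85,-195,107,0,0,0,0],
    [85,-212,117,0,0,0,0],
    [85,-212,117,0,0,0,0],
  ],
)

```text
time_s: 3.1
tool_pos: [0.5905, 0.0296, 0.3001]
eef_rot: [0.624, 0.781, 0.0, -0.0]
contact_force: [-0.5, 1.7, 0.6]
opening: 0.0852
```

```bash
python3 - <<'E'
from h import *
import pickle
s=read_state();c=camera("wrist");print(s["tool_pos"],s["contact_force"])
pickle.dump((s,c),open("w1.pkl","wb"))
cv2.imwrite("pics/w1.png",c["image"][:,:,::-1])
E
```

```text
[0.59048109 0.02958064 0.30012751] [-0.53512706  1.71063308  0.56569522]
```

View pics/w1.png

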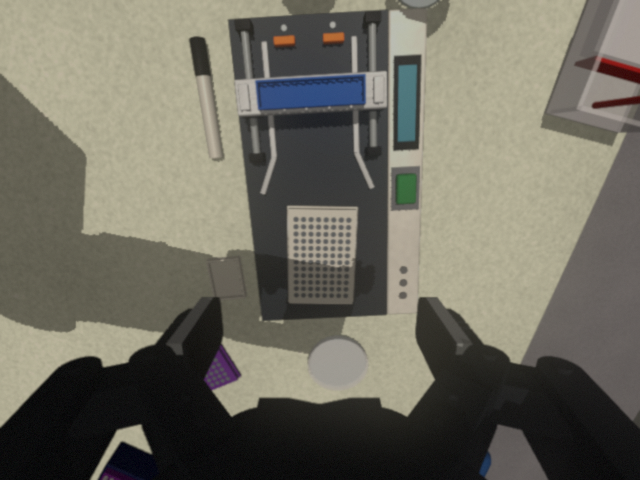

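The wrist view shows the whole dispenser: plate at (322,255), head at (310,92), stops at (284,40) and (333,38), key at (405,188). I'll zoom in for precise corners.

```bash
python3 - <<'E'
from h import *
import pickle
s,c=pickle.load(open("w1.pkl","rb"))
im=c["image"][:,:,::-1]
def crop(x0,y0,x1,y1,f,n):
    a=cv2.resize(im[y0:y1,x0:x1],None,fx=f,fy=f,interpolation=cv2.INTER_CUBIC)
    a=cv2.convertScaleAbs(a,alpha=1.6,beta=20)
    for x in range((x0+9)//10*10,x1,10):
        cv2.putText(a,str(x),(int((x-x0+.5)*f),10),0,.35,(0,0,255)); cv2.line(a,(int((x-x0+.5)*f),12),(int((x-x0+.5)*f),20),(0,0,255))
    for y in range((y0+9)//10*10,y1,10):
        cv2.putText(a,str(y),(0,int((y-y0+.5)*f)),0,.35,(0,0,255)); cv2.line(a,(22,int((y-y0+.5)*f)),(30,int((y-y0+.5)*f)),(0,0,255))
    cv2.imwrite(n,a)
crop(230,185,440,325,3.8,"pics/w1a.png"); crop(220,0,440,190,3.1,"pics/w1b.png")
E
```

```text
(no output)
```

View pics/w1a.png

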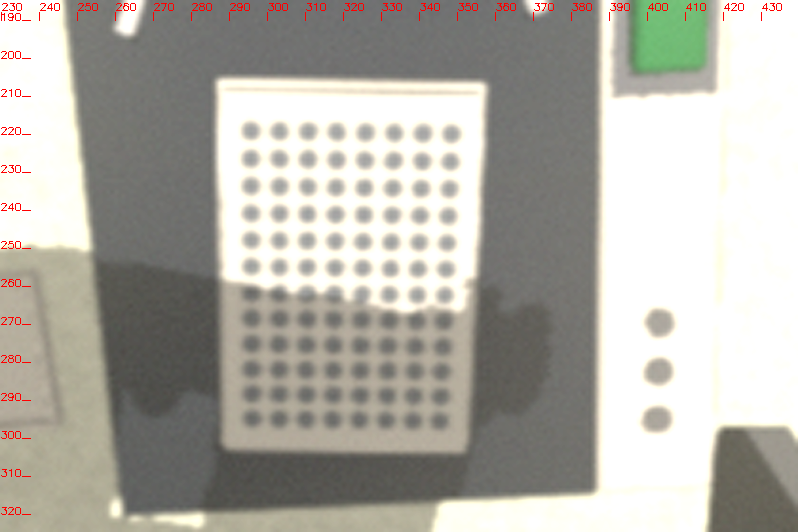

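View pics/w1b.png

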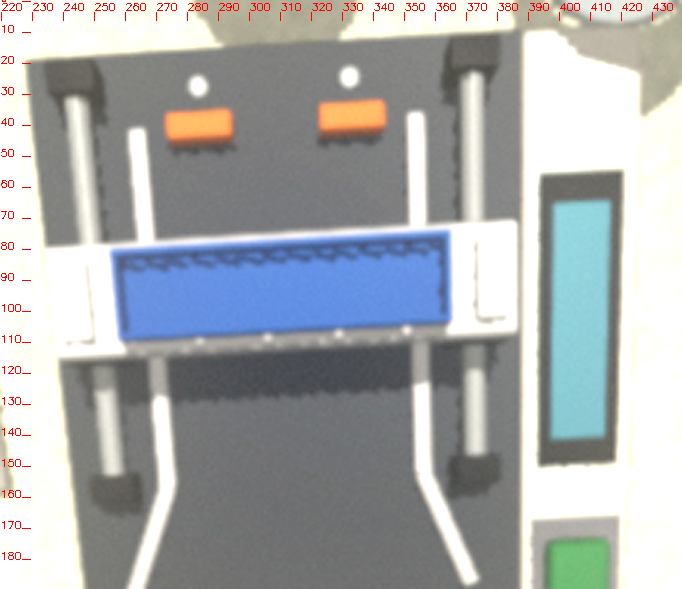

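```bash
cat > fit.py <<'E'
from h import *
import pickle
s,c=pickle.load(open("w1.pkl","rb"))
def T(p,L):
    a=p[2]; x=np.array([np.cos(a),np.sin(a)]); y=np.array([-x[1],x[0]])
    L=np.atleast_2d(np.array(L,float)); return np.c_[p[0]+L[:,0]*x[0]+L[:,1]*y[0], p[1]+L[:,0]*x[1]+L[:,1]*y[1], L[:,2]]
A=lambda x,y:(230+x/3.8-.5,185+y/3.8-.5)
B=lambda x,y:(220+x/3.1-.5,0+y/3.1-.5)
if __name__=="__main__":
    L=[(-.18,.085,.03),(-.18,-.085,.03),(.18,.085,.03),(.18,-.085,.03),(-.01,-.106,.038)]
    U=np.array([A(122,514),A(596,492),B(28,62),B(521,30),(405.5,188.5)])
    f=lambda p:(proj(T(p,L),c,s)-U).ravel()
    r=least_squares(f,[.58,.05,1.8]); print("disp wrist",r.x,np.degrees(r.x[2]),np.round(r.fun,1))
    D=r.x
    cs=camera("scene"); cd=camera("side")
    Us=np.array([(103,80),(93,303),(660,75),(700,303),(384,332)])/4+[260,220]-.4
    fs=lambda p:(proj(T(p,L),cs)-Us).ravel(); r=least_squares(fs,D); print("disp scene",r.x,np.degrees(r.x[2]),np.round(r.fun,1))
    idx=[0,1,2,4]
    Ud=np.array([(562,375),(668,212),(57,192),(449,115)])/4+[220,180]-.4
    fd=lambda p:(proj(T(p,np.array(L)[idx]),cd)-Ud).ravel(); r=least_squares(fd,D); print("disp side",r.x,np.degrees(r.x[2]),np.round(r.fun,1))
    W=[(.0495,.0315,.0444),(.0495,-.0315,.0444),(-.0495,.0315,.0444),(-.0495,-.0315,.0444)]
    V=np.array([A(251,131),A(452,133),A(251,420),A(440,421)])
    r=least_squares(lambda p:(proj(T(p,W),c,s)-V).ravel(),[.61,-.03,1.8]); print("plate wrist",r.x,np.degrees(r.x[2]),np.round(r.fun,1))
    P=r.x
    d=P[:2]-D[:2]; a=D[2]; print("plate in disp",d@[np.cos(a),np.sin(a)],d@[-np.sin(a),np.cos(a)],P[2]-a)
    # head: beam edges; fit head joint: beam top corners z=.09 
    for x in (.063,.08,.097,.11,.127): print(x,np.round(proj(T(D,[(x,.077,.09),(x,-.077,.09)]),c,s),1).tolist())
    pickle.dump((D,P),open("dp.pkl","wb"))
    np.set_printoptions(suppress=True); print(read_state()["time_s"])
E
python3 fit.py
```

```text
disp wrist [0.58228466 0.05100898 1.84583685] 105.75866100554288 [-0.1  0.6  0.1  0.6 -1.  -0.8  0.3 -0.2  0.8  0.5]
disp scene [0.5847059  0.05308416 1.84056872] 105.45681961403874 [-0.6 -0.5 -0.7  0.9  0.9  0.2  0.6 -0.2 -0.2 -0.7]
disp side [0.58197532 0.05010265 1.85099658] 106.0542921172956 [-0.2 -0.7  0.7  0.4 -0.7  0.1  0.2 -0. ]
plate wrist [ 0.60753658 -0.03506159  1.7784027 ] 101.89496872724445 [ 0.   0.1 -0.2  0.4  0.4 -0.5 -0.2 -0.1]
plate in disp -0.08969359860595122 -0.0009272562140644644 -0.06743415154018861
0.063 [[234.5, 131.7], [391.5, 123.0]]
0.08 [[232.3, 113.3], [391.6, 104.4]]
0.097 [[230.2, 94.4], [391.7, 85.2]]
0.11 [[228.4, 79.6], [391.8, 70.2]]
0.127 [[226.2, 59.8], [391.9, 50.1]]
3.25
```

```bash
cat >> h.py <<'E'
D=np.array([.5825,.0511,np.radians(105.76)])
def W(x,y,z=0.03):
    a=D[2]; return np.array([D[0]+x*np.cos(a)-y*np.sin(a), D[1]+x*np.sin(a)+y*np.cos(a), z])
def indisp(P):
    a=D[2]; d=np.array(P)[:2]-D[:2]; return np.array([d@[np.cos(a),np.sin(a)],d@[-np.sin(a),np.cos(a)]])
def tooltip_proj(L,c):
    T=np.linalg.inv(np.array(c["tool_from_camera"])); q=np.atleast_2d(L)@T[:3,:3].T+T[:3,3]
    u=np.stack([q[:,0]/-q[:,2],-q[:,1]/-q[:,2]],1); u=u*(1+c["k1"]*(u**2).sum(1,keepdims=True))
    return u*[c["fx"],c["fy"]]+[c["cx"],c["cy"]]
E
python3 - <<'E'
from h import *
import pickle
s,c=pickle.load(open("w1.pkl","rb"))
for z in (-.002,.004,.011):
    print(z,np.round(tooltip_proj([(x,y,z) for x in(.011,-.011) for y in (.0427,.057)],c),1).tolist())
print(W(-.174,-.001,.13)); rel(W(-.174,-.001,.13),105.76)
E
```

```text
-0.002 [[419.2, 290.1], [452.3, 290.1], [414.9, 334.9], [446.6, 334.8]]
0.004 [[415.4, 284.4], [447.2, 284.3], [411.4, 327.7], [441.9, 327.7]]
0.011 [[411.2, 278.2], [441.7, 278.2], [407.6, 320.0], [436.8, 320.0]]
[ 0.63072227 -0.11608736  0.13      ]
t [-152.7    7.1  170.6] w [ 0.0004 -0.0004 -0.0503]
```

Call:
play_rows(
  series=[
    [45,-45,2,10,0,0,-0.05],
    [45,-100,5,30,0,0,-0.05],
    [45,-153,7,60,0,0,-0.05],
    [45,-153,7,110,0,0,-0.05],
    [45,-153,7,150,0,0,-0.05],
    [45,-153,7,170,0,0,-0.05],
    [45,-153,7,170.6,0,0,-0.05],
  ],
)

```text
time_s: 4.12
tool_pos: [0.6304, -0.1155, 0.1298]
eef_rot: [0.603, 0.798, 0.0, -0.001]
contact_force: [0.3, -0.5, 0.7]
opening: 0.045
```

```bash
python3 - <<'E'
from h import *
import pickle
s=read_state();c=camera("wrist");print(s["tool_pos"],s["contact_force"],s["opening"])
pickle.dump((s,c),open("w2.pkl","wb"))
cv2.imwrite("pics/w2.png",c["image"][:,:,::-1])
print(indisp(s["tool_pos"]))
for z in (-.002,.002,.006,.011):
    print(z,np.round(tooltip_proj([(x,y,z) for x in(.011,-.011) for y in (.0225,.037)],c),1).tolist())
E
```

```text
[ 0.63040044 -0.11553483  0.12977969] [ 0.32576816 -0.49381606  0.69745394] 0.044960195924353054
[-0.17338084 -0.00084034]
-0.002 [[372.4, 290.2], [406.1, 290.2], [370.1, 335.0], [402.3, 335.0]]
0.002 [[371.0, 286.3], [403.8, 286.3], [368.8, 330.2], [400.2, 330.1]]
0.006 [[369.7, 282.6], [401.7, 282.6], [367.6, 325.6], [398.3, 325.5]]
0.011 [[368.1, 278.3], [399.1, 278.3], [366.1, 320.1], [395.9, 320.1]]
```

View pics/w2.png

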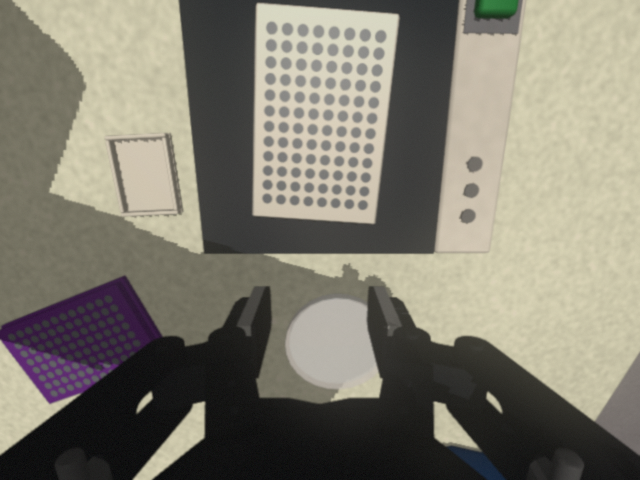

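Call:
play_rows(
  series=[
    [45,-1,0,40,0,0,0],
    [45,-1,0,70,0,0,0],
    [45,-1,0,80,0,0,0],
    [45,-1,0,84,0,0,0],
    [45,-1,0,86,0,0,0],
    [45,-1,0,86,0,0,0],
  ],
)

```text
time_s: 4.92
tool_pos: [0.6319, -0.1169, 0.0459]
eef_rot: [0.603, 0.798, 0.001, 0.001]
contact_force: [-0.3, -0.1, 0.3]
opening: 0.0449
```

```bash
python3 - <<'E'
from h import *
import pickle
s=read_state();c=camera("wrist");print(s["tool_pos"],s["contact_force"],s["opening"])
cv2.imwrite("pics/w3.png",c["image"][:,:,::-1])
print(indisp(s["tool_pos"]))
E
```

```text
[ 0.63190065 -0.11688398  0.04592558] [-0.27336782 -0.09028317  0.28562028] 0.044940205934672225
[-0.17508674 -0.00191771]
```

View pics/w3.png

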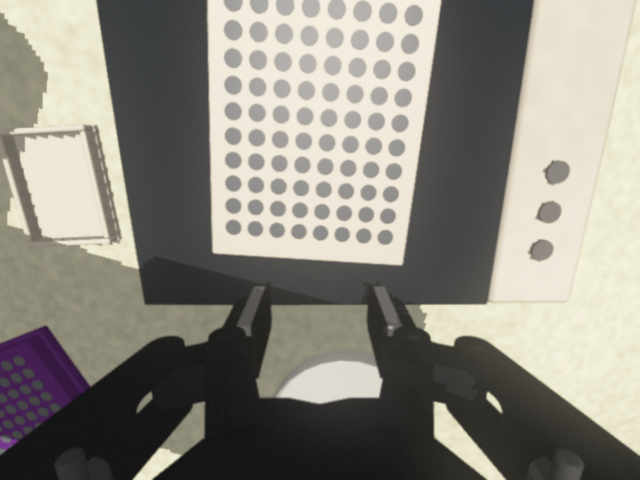

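Call:
play_rows(
  series=[
    [45,0,-3,1,0,0,0],
    [45,0,-3,3,0,0,0],
    [45,0,-3,5,0,0,0],
    [45,0,-3,5,0,0,0],
  ],
)

```text
time_s: 5.48
tool_pos: [0.6289, -0.1177, 0.0406]
eef_rot: [0.603, 0.798, 0.001, 0.001]
contact_force: [-0.1, -0.7, 0.0]
opening: 0.0453
```

Call:
play_rows(
  series=[
    [45,0,0,1,0,0,0],
    [45,0,0,2,0,0,0],
    [45,0,0,3,0,0,0],
    [45,0,0,3,0,0,0],
  ],
)

```text
time_s: 5.98
tool_pos: [0.629, -0.1177, 0.0389]
eef_rot: [0.603, 0.798, 0.001, 0.001]
contact_force: [-4.9, 1.6, 14.1]
opening: 0.0452
```

```bash
python3 - <<'E'
from h import *
s=read_state();c=camera("side");print(s["tool_pos"],s["contact_force"],s["opening"])
cv2.imwrite("pics/d3.png",cv2.resize(c["image"][190:310,280:440],None,fx=5,fy=5,interpolation=cv2.INTER_CUBIC)[:,:,::-1])
c=camera("scene")
cv2.imwrite("pics/s3.png",cv2.resize(c["image"][200:320,240:400],None,fx=5,fy=5,interpolation=cv2.INTER_CUBIC)[:,:,::-1])
E
```

```text
[ 0.62898755 -0.11769453  0.03886602] [-4.92178801  1.55021876 14.11879839] 0.04517734836068314
```

View pics/d3.png

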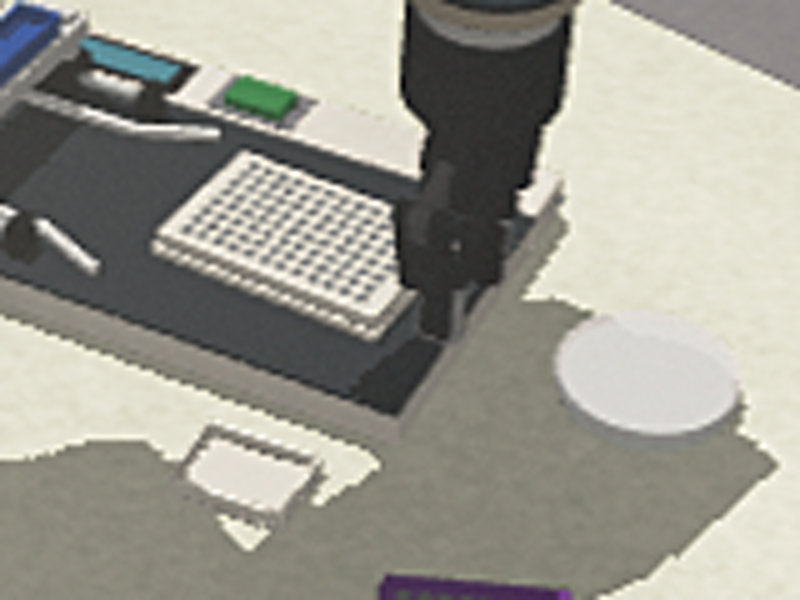

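View pics/s3.png

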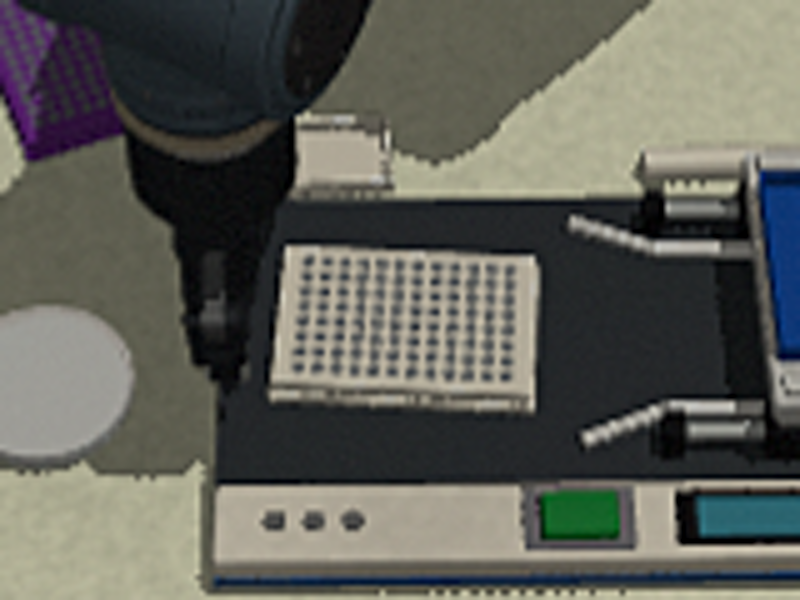

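Deck contact came at TCP z ≈ 0.0395, so the tips sit about 9.5 mm ahead of the TCP at this opening. I'll lift to about 3 mm tip clearance and start the gentle push.

Call:
play_rows(
  series=[
    [45,0,0,-3.6,0,0,0],
    [45,0,0,-3.6,0,0,0],
    [45,3,0,-3.6,0,0,0],
    [45,6,0,-3.6,0,0,0],
    [45,9,0,-3.6,0,0,0],
    [45,12,0,-3.6,0,0,0],
    [45,15,0,-3.6,0,0,0],
    [45,15,0,-3.6,0,0,0],
  ],
)

```text
time_s: 7.08
tool_pos: [0.6248, -0.103, 0.0424]
eef_rot: [0.603, 0.798, 0.001, 0.001]
contact_force: [-0.5, -0.1, 0.2]
opening: 0.045
```

```bash
python3 - <<'E'
from h import *
s=read_state();c=camera("wrist");print(s["tool_pos"],s["contact_force"],indisp(s["tool_pos"]))
cv2.imwrite("pics/w4.png",c["image"][:,:,::-1])
E
```

```text
[ 0.62483283 -0.10303186  0.04243363] [-0.48457724 -0.12209409  0.15789987] [-0.15983567  0.00112207]
```

View pics/w4.png

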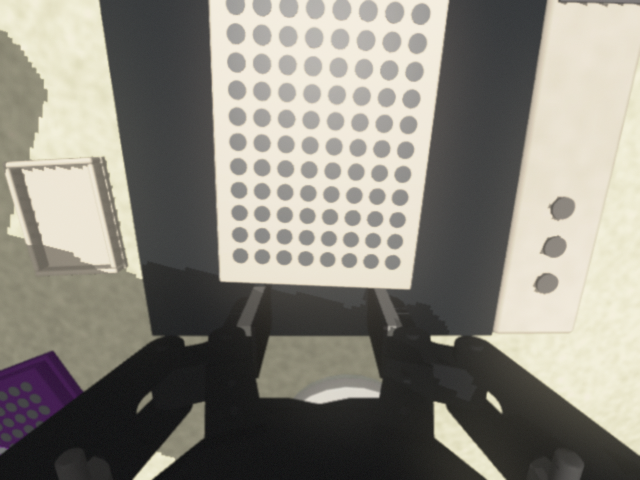

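Call:
play_rows(
  series=[
    [45,4,0,0,0,0,0],
    [45,9,0,0,0,0,0],
    [45,14,0,0,0,0,0],
    [45,19,0,0,0,0,0],
    [45,24,0,0,0,0,0],
    [45,29,0,0,0,0,0],
    [45,34,0,0,0,0,0],
    [45,38,0,0,0,0,0],
  ],
)

```text
time_s: 8.12
tool_pos: [0.6144, -0.0663, 0.0424]
eef_rot: [0.603, 0.798, 0.001, 0.001]
contact_force: [-0.3, -0.5, 0.8]
opening: 0.0449
```

```bash
python3 - <<'E'
from h import *
s=read_state();c=camera("wrist");print(s["tool_pos"],s["contact_force"],indisp(s["tool_pos"]))
cv2.imwrite("pics/w5.png",c["image"][:,:,::-1])
c=camera("scene")
cv2.imwrite("pics/s5.png",cv2.resize(c["image"][200:320,260:460],None,fx=4,fy=4,interpolation=cv2.INTER_CUBIC)[:,:,::-1])
E
```

```text
[ 0.61442195 -0.06627518  0.04241376] [-0.34793215 -0.51141292  0.793956  ] [-0.12163307  0.00115815]
```

View pics/w5.png

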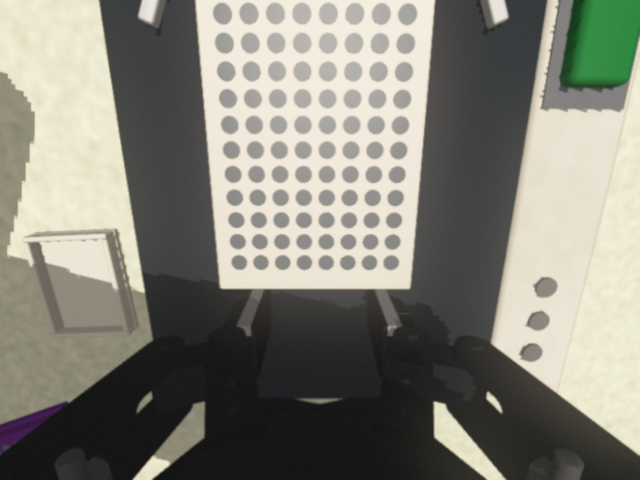

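View pics/s5.png

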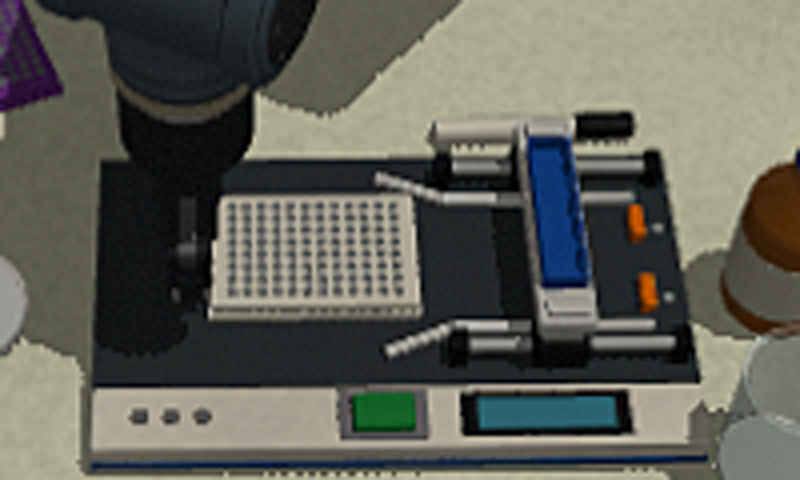

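Plate is squared to the fingers and aligned with the channel (about 2–3 mm to the left). I'll keep pushing in stages.

Call:
play_rows(
  series=[
    [45,4,0.5,0,0,0,0],
    [45,9,1,0,0,0,0],
    [45,14,1.5,0,0,0,0],
    [45,19,2,0,0,0,0],
    [45,23,2,0,0,0,0],
    [45,27,2,0,0,0,0],
    [45,31,2,0,0,0,0],
    [45,35,2,0,0,0,0],
  ],
)

```text
time_s: 9.22
tool_pos: [0.6067, -0.0317, 0.0424]
eef_rot: [0.603, 0.798, 0.001, 0.001]
contact_force: [-0.1, -0.5, 0.1]
opening: 0.045
```

```bash
python3 - <<'E'
from h import *
s=read_state();c=camera("wrist");print(s["tool_pos"],s["contact_force"],indisp(s["tool_pos"]))
cv2.imwrite("pics/w6.png",c["image"][:,:,::-1])
c=camera("scene")
cv2.imwrite("pics/s6.png",cv2.resize(c["image"][200:320,260:460],None,fx=4,fy=4,interpolation=cv2.INTER_CUBIC)[:,:,::-1])
E
```

```text
[ 0.60667762 -0.03171152  0.04237595] [-0.06166953 -0.49093098  0.11083667] [-0.0862653  -0.00077642]
```

View pics/w6.png

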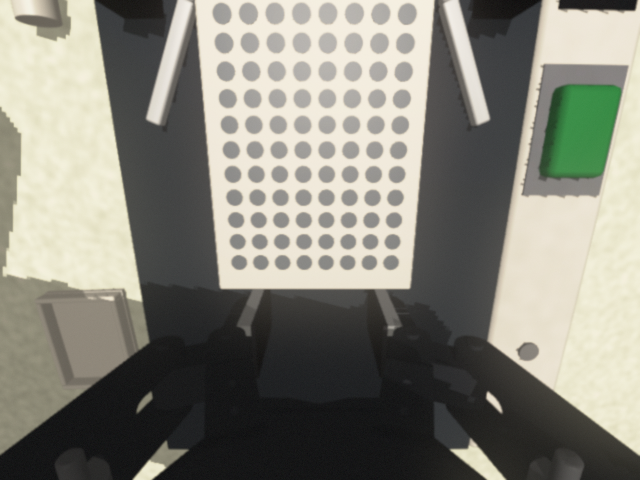

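View pics/s6.png

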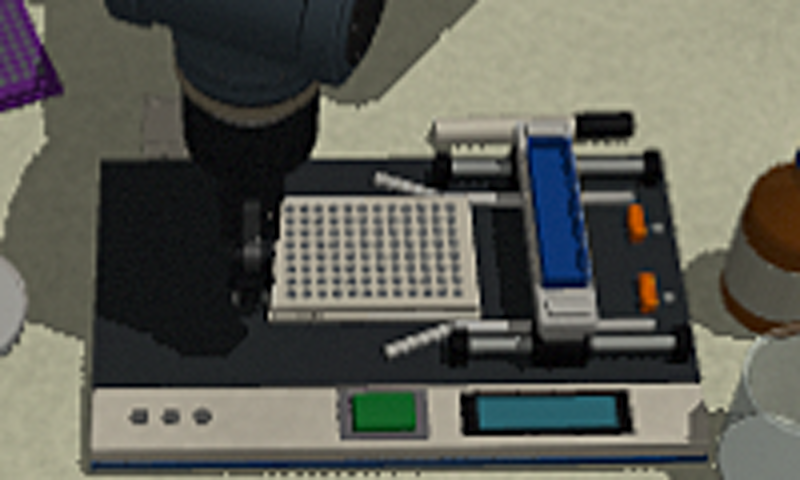

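Call:
play_rows(
  series=[
    [45,4,0.3,0,0,0,0],
    [45,9,0.6,0,0,0,0],
    [45,14,1,0,0,0,0],
    [45,19,1,0,0,0,0],
    [45,24,1,0,0,0,0],
    [45,29,1,0,0,0,0],
    [45,34,1,0,0,0,0],
    [45,39,1,0,0,0,0],
  ],
)

```text
time_s: 10.32
tool_pos: [0.5969, 0.0065, 0.0424]
eef_rot: [0.603, 0.798, 0.001, 0.001]
contact_force: [0.1, -0.3, 1.1]
opening: 0.0447
```

```bash
python3 - <<'E'
from h import *
s=read_state();c=camera("wrist");print(s["tool_pos"],s["contact_force"],indisp(s["tool_pos"]))
cv2.imwrite("pics/w7.png",c["image"][:,:,::-1])
E
```

```text
[0.59687716 0.00654298 0.04237261] [ 0.1233361  -0.30473223  1.08416655] [-0.04678698 -0.00173463]
```

View pics/w7.png

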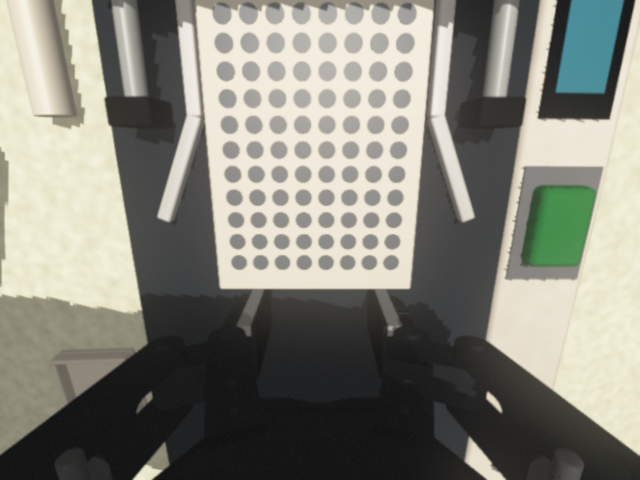

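Call:
play_rows(
  series=[
    [45,5,0,0,0,0,0],
    [45,10,0,0,0,0,0],
    [45,15,0,0,0,0,0],
    [45,20,0,0,0,0,0],
    [45,25,0,0,0,0,0],
    [45,30,0,0,0,0,0],
    [45,35,0,0,0,0,0],
    [45,40,0,0,0,0,0],
  ],
)

```text
time_s: 11.38
tool_pos: [0.5857, 0.0458, 0.0423]
eef_rot: [0.603, 0.798, 0.001, 0.001]
contact_force: [0.1, 0.2, 0.2]
opening: 0.0448
```

```bash
python3 - <<'E'
from h import *
s=read_state();c=camera("wrist");print(s["tool_pos"],s["contact_force"],indisp(s["tool_pos"]))
cv2.imwrite("pics/w8.png",c["image"][:,:,::-1])
E
```

```text
[0.58566784 0.0458217  0.04232625] [0.0694583  0.18289456 0.24742441] [-0.00594029 -0.00161512]
```

View pics/w8.png

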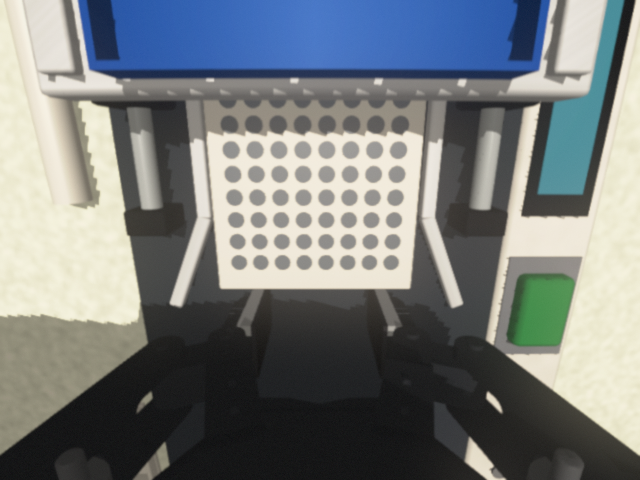

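Call:
play_rows(
  series=[
    [45,3,0,0,0,0,0],
    [45,6,0,0,0,0,0],
    [45,8,0,0,0,0,0],
    [45,10,0,0,0,0,0],
    [45,11.5,0,0,0,0,0],
    [45,12.5,0,0,0,0,0],
    [45,13,0,0,0,0,0],
  ],
)

```text
time_s: 12.3
tool_pos: [0.5819, 0.0588, 0.0423]
eef_rot: [0.603, 0.798, 0.001, 0.0]
contact_force: [-0.3, -0.3, -0.1]
opening: 0.0453
```

Call:
play_rows(
  series=[
    [45,0.7,0,0,0,0,0],
    [45,1.4,0,0,0,0,0],
    [45,2,0,0,0,0,0],
    [45,2,0,0,0,0,0],
  ],
)

```text
time_s: 12.8
tool_pos: [0.5814, 0.0608, 0.0423]
eef_rot: [0.603, 0.798, 0.001, 0.0]
contact_force: [0.1, 0.1, -0.5]
opening: 0.0454
```

```bash
python3 - <<'E'
from h import *
s=read_state();c=camera("scene");print(s["tool_pos"],s["contact_force"],indisp(s["tool_pos"]))
cv2.imwrite("pics/s9.png",cv2.resize(c["image"][220:310,340:460],None,fx=6.5,fy=6.5,interpolation=cv2.INTER_CUBIC)[:,:,::-1])
E
```

```text
[0.58136753 0.06083679 0.04231046] [ 0.09791467  0.0713451  -0.49714737] [ 0.00967835 -0.0015547 ]
```

View pics/s9.png

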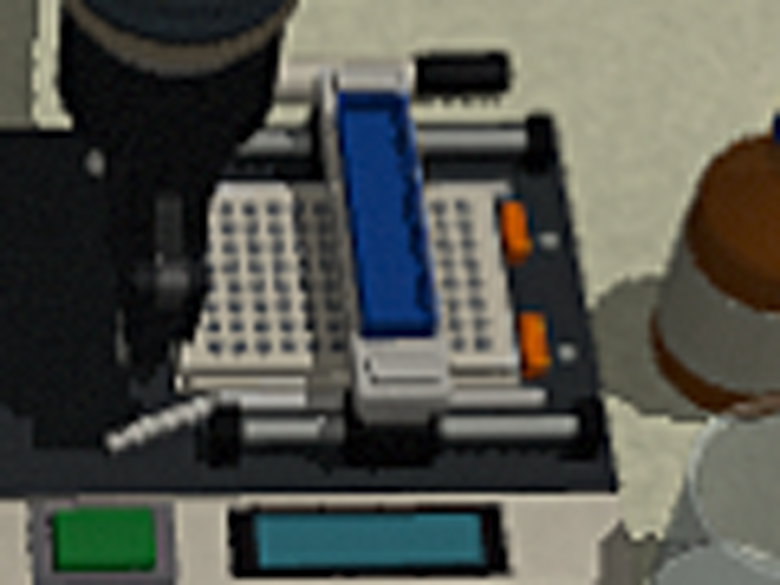

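Very near the stops, with no stop force yet. I'll continue in fine steps until the force shows contact.

Call:
play_rows(
  series=[
    [45,0.5,0,0,0,0,0],
    [45,1,0,0,0,0,0],
    [45,1.5,0,0,0,0,0],
    [45,1.5,0,0,0,0,0],
  ],
)

```text
time_s: 13.35
tool_pos: [0.581, 0.0622, 0.0423]
eef_rot: [0.603, 0.798, 0.001, 0.0]
contact_force: [0.5, -0.1, 0.7]
opening: 0.0449
```

Call:
play_rows(
  series=[
    [45,0.5,0,0,0,0,0],
    [45,1,0,0,0,0,0],
    [45,1,0,0,0,0,0],
  ],
)

```text
time_s: 13.72
tool_pos: [0.5807, 0.0632, 0.0423]
eef_rot: [0.603, 0.798, 0.001, 0.0]
contact_force: [0.1, -0.9, -0.2]
opening: 0.0451
```

Call:
play_rows(
  series=[
    [45,0.5,0,0,0,0,0],
    [45,1,0,0,0,0,0],
    [45,1,0,0,0,0,0],
  ],
)

```text
time_s: 14.1
tool_pos: [0.5806, 0.0638, 0.0425]
eef_rot: [0.603, 0.798, 0.001, 0.001]
contact_force: [1.1, -5.6, 2.3]
opening: 0.045
```

```bash
python3 - <<'E'
from h import *
s=read_state();c=camera("scene");print(s["tool_pos"],s["contact_force"],s["ft_torque"],indisp(s["tool_pos"]))
cv2.imwrite("pics/s10.png",cv2.resize(c["image"][235:305,360:450],None,fx=8,fy=8,interpolation=cv2.INTER_CUBIC)[:,:,::-1])
c=camera("side")
cv2.imwrite("pics/d10.png",cv2.resize(c["image"][180:270,230:340],None,fx=7,fy=6.5,interpolation=cv2.INTER_CUBIC)[:,:,::-1])
c=camera("wrist")
cv2.imwrite("pics/w10.png",c["image"][:,:,::-1])
E
```

```text
[0.58064814 0.06378023 0.04249923] [ 1.07464196 -5.637965    2.27539218] [-0.83571795 -0.12053952 -0.00633181] [ 0.01270653 -0.00166181]
```

View pics/s10.png

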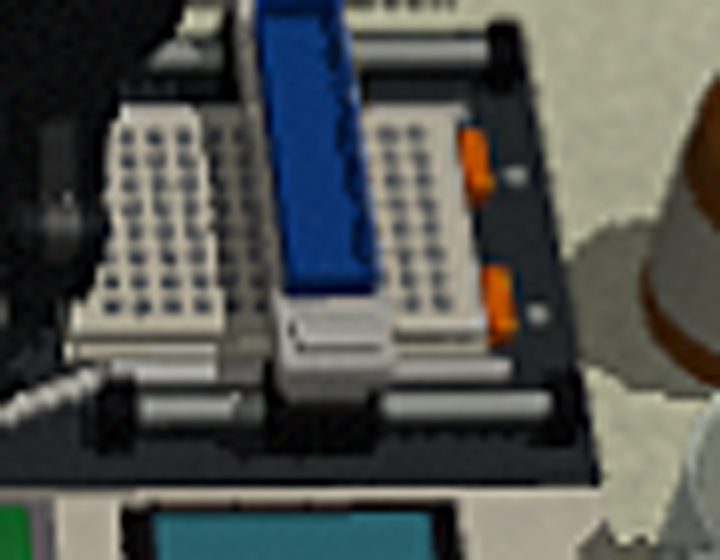

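View pics/d10.png

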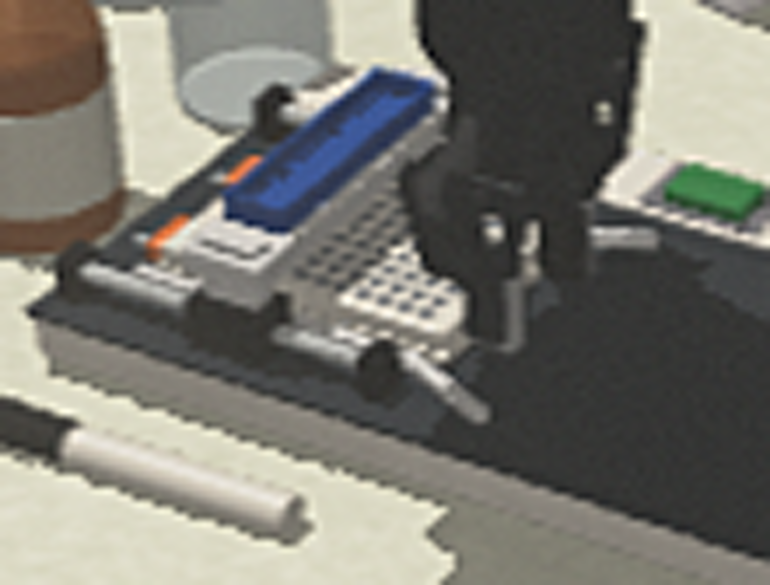

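View pics/w10.png

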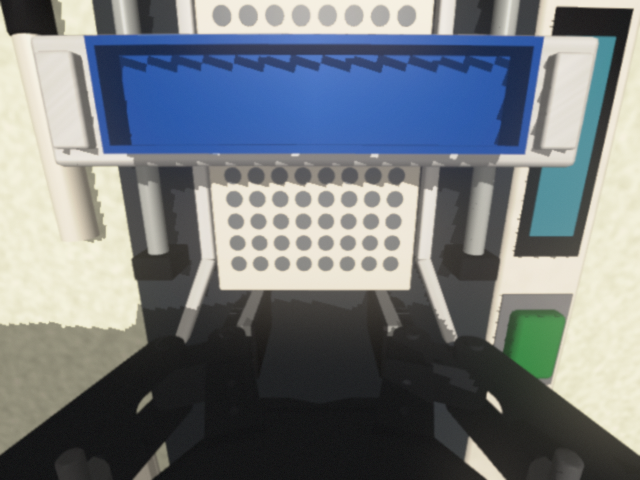

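The plate front lies against both stops in the scene view, at crop (475,165) and (495,305). I'll give it one slight confirming push, then back off straight.

Call:
play_rows(
  series=[
    [45,0.4,0,0,0,0,0],
    [45,0.8,0,0,0,0,0],
    [45,0.8,0,0,0,0,0],
  ],
)

```text
time_s: 14.62
tool_pos: [0.5807, 0.0641, 0.0427]
eef_rot: [0.603, 0.798, 0.0, 0.001]
contact_force: [0.5, -6.6, 1.7]
opening: 0.045
```

Call:
play_rows(
  series=[
    [45,-1,0,0,0,0,0],
    [45,-4,0,0,0,0,0],
    [45,-9,0,0,0,0,0],
    [45,-17,0,0,0,0,0],
    [45,-25,0,-5,0,0,0],
    [45,-30,0,-30,0,0,0],
    [45,-30,0,-70,0,0,0],
    [45,-30,0,-100,0,0,0],
  ],
)

```text
time_s: 15.62
tool_pos: [0.589, 0.0348, 0.1446]
eef_rot: [0.603, 0.798, 0.001, 0.002]
contact_force: [-1.3, -0.2, -0.4]
opening: 0.0451
```

```bash
python3 - <<'E'
from h import *
import pickle
s=read_state();print(s["time_s"],s["tool_pos"],s["contact_force"],indisp(s["tool_pos"]))
c=camera("wrist")
pickle.dump((s,c),open("w11.pkl","wb"))
cv2.imwrite("pics/w11.png",c["image"][:,:,::-1])
print(proj([W(-.01,-.106,.038)],c,s), spot_point("start_key_top",c)[:1])
print(W(-.01,-.106,.1)); rel(W(-.01,-.106,.08),105.76)
print(np.round(proj([W(.022,y,.03) for y in(.04275,-.04275)]+[W(.024,y,.0444) for y in(.04075,-.04075)],c,s),1).tolist())
E
```

```text
15.625 [0.58903729 0.03477141 0.1446338 ] [-1.26017962 -0.1957205  -0.44922054] [-0.01749034 -0.00185656]
[[458.25882094 231.89669723]] [{'xy': [461.1, 234.4], 'score': 0.96}]
[0.68723132 0.07026641 0.1       ]
t [  7.8 102.3  67.1] w [0.0077 0.003  0.0019]
[[258.9, 187.1], [374.3, 187.3], [258.1, 187.0], [374.9, 187.2]]
```

View pics/w11.png

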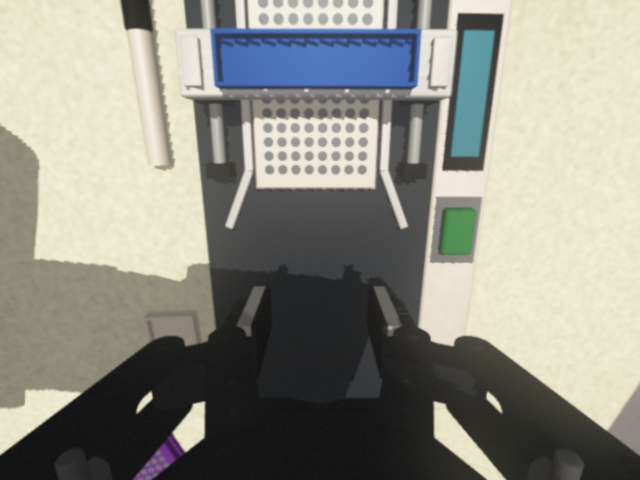

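Call:
play_rows(
  series=[
    [0,2,30,0,0,0,0],
    [0,5,65,0,0,0,0],
    [0,8,95,0,0.005,0.003,0.002],
    [0,8,102,10,0.007,0.003,0.002],
    [0,8,102,40,0.007,0.003,0.002],
    [0,8,102,67,0.007,0.003,0.002],
    [0,8,102,80,0.007,0.003,0.002],
    [0,8,102,85,0.007,0.003,0.002],
  ],
  squeeze=20,
)

```text
time_s: 16.73
tool_pos: [0.6865, 0.0701, 0.0614]
eef_rot: [0.604, 0.797, -0.0, -0.0]
contact_force: [0.8, 0.4, -0.1]
opening: 0.0002
```

```bash
python3 - <<'E'
from h import *
s=read_state();print(s["time_s"],s["tool_pos"],s["contact_force"],s["opening"],indisp(s["tool_pos"]))
c=camera("wrist")
cv2.imwrite("pics/w12.png",c["image"][:,:,::-1])
rel(W(-.01,-.106,.052),105.76)
E
```

```text
16.725 [0.68648214 0.07005293 0.0614056 ] [ 0.80662985  0.37330533 -0.12034846] 0.00022796807749865083 [-0.01000198 -0.105221  ]
t [-0.   0.6  9.5] w [ 0.     -0.0001 -0.0002]
```

View pics/w12.png

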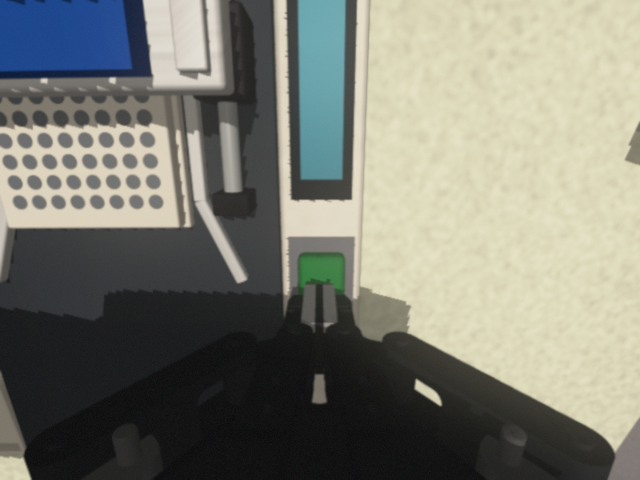

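Call:
play_rows(
  series=[
    [0,0,0.6,5,0,0,0],
    [0,0,0.6,9,0,0,0],
    [0,0,0.6,11,0,0,0],
    [0,0,0.6,12,0,0,0],
    [0,0,0.6,13,0,0,0],
    [0,0,0.6,13,0,0,0],
  ],
)

```text
time_s: 17.52
tool_pos: [0.6873, 0.0703, 0.0487]
eef_rot: [0.604, 0.797, 0.0, 0.0]
contact_force: [-0.6, 0.0, 2.0]
opening: 0.0002
```

Call:
play_rows(
  series=[
    [0,0,0,1,0,0,0],
    [0,0,0,2,0,0,0],
    [0,0,0,3,0,0,0],
    [0,0,0,4,0,0,0],
    [0,0,0,4.5,0,0,0],
    [0,0,0,4.5,0,0,0],
  ],
)

```text
time_s: 18.27
tool_pos: [0.6874, 0.0703, 0.0442]
eef_rot: [0.604, 0.797, 0.0, 0.0]
contact_force: [-2.0, 0.1, 3.1]
opening: -0.0
```

Call:
play_rows(
  series=[
    [0,0,0,0.5,0,0,0],
    [0,0,0,1,0,0,0],
    [0,0,0,1,0,0,0],
  ],
)

```text
time_s: 18.65
tool_pos: [0.6874, 0.0704, 0.044]
eef_rot: [0.604, 0.797, 0.0, 0.0]
contact_force: [-4.6, -1.0, 10.3]
opening: -0.0001
```

Bottomed out: 10 N at z = 0.0440, 5 mm below first contact, and it stopped moving. Releasing and clearing away.

Call:
play_rows(
  series=[
    [0,0,0,-2,0,0,0],
    [0,0,0,-6,0,0,0],
    [0,0,0,-15,0,0,0],
    [0,0,0,-50,0,0,0],
    [0,0,0,-100,0,0,0],
    [0,-20,0,-150,0,0,0],
    [0,-60,0,-190,0,0,0],
    [0,-60,0,-190,0,0,0],
  ],
)

```text
time_s: 19.65
tool_pos: [0.7053, 0.0102, 0.2381]
eef_rot: [0.605, 0.797, 0.002, 0.003]
contact_force: [0.2, 1.3, -0.8]
opening: 0.0
```

```bash
python3 - <<'E'
from h import *
s=read_state();print(s["time_s"],s["tool_pos"],s["contact_force"],indisp(s["tool_pos"]))
c=camera("wrist"); cv2.imwrite("pics/w13.png",c["image"][:,:,::-1])
c=camera("scene"); cv2.imwrite("pics/s13.png",cv2.resize(c["image"][210:330,240:480],None,fx=3.3,fy=3.3,interpolation=cv2.INTER_CUBIC)[:,:,::-1])
E
```

```text
19.65 [0.70529353 0.01017111 0.23808326] [ 0.19263809  1.25615635 -0.83435273] [-0.07274204 -0.10706082]
```

View pics/w13.png

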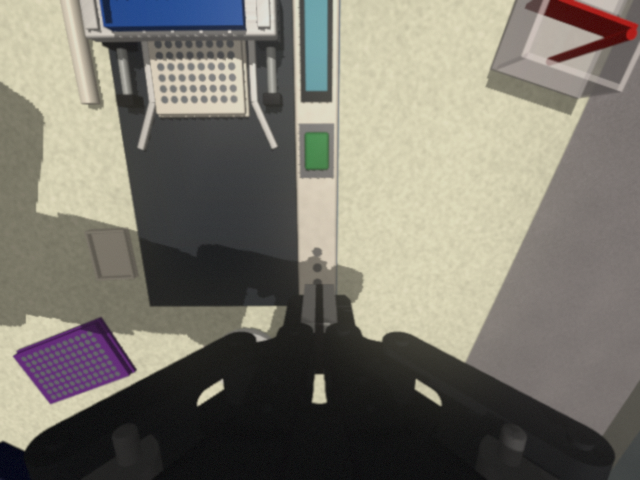

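View pics/s13.png

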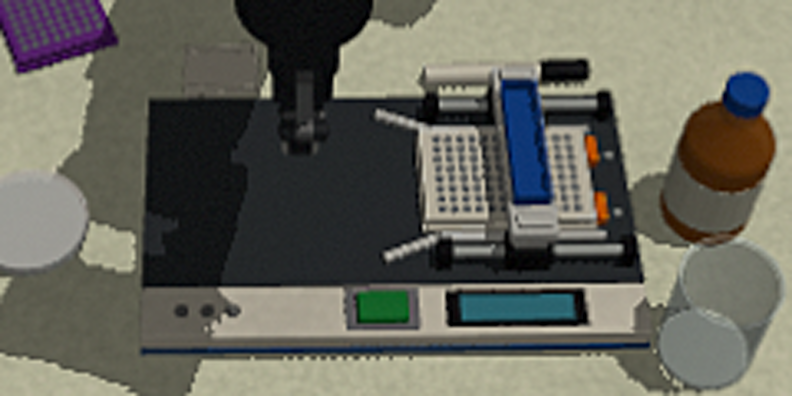

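Plate is against both stops, the key is up and the bystanders look unmoved. I'll do a quick numeric comparison with the first scene image, then hand in.

```bash
python3 - <<'E'
from h import *
a=cv2.imread("pics/scene0.png"); c=camera("scene"); b=np.ascontiguousarray(c["image"][:,:,::-1])
g=lambda i,r:cv2.cvtColor(i[r[1]:r[3],r[0]:r[2]],cv2.COLOR_BGR2GRAY).astype(np.float32)
for n,r in dict(head=(385,225,415,290),key=(340,292,372,312),boat=(290,218,322,242),marker=(365,226,425,240),petri=(225,258,272,298),beaker=(430,280,480,330),reagent=(440,230,478,286)).items():
    print(n,np.round(cv2.phaseCorrelate(g(a,r),g(b,r)),2))
E
```

```text
Traceback (most recent call last):
ValueError: setting an array element with a sequence. The requested array has an inhomogeneous shape after 1 dimensions. The detected shape was (2,) + inhomogeneous part.
```

```bash
python3 - <<'E'
from h import *
a=cv2.imread("pics/scene0.png"); c=camera("scene"); b=np.ascontiguousarray(c["image"][:,:,::-1])
g=lambda i,r:cv2.cvtColor(i[r[1]:r[3],r[0]:r[2]],cv2.COLOR_BGR2GRAY).astype(np.float32)
for n,r in dict(head=(385,225,415,290),key=(340,292,372,312),boat=(290,218,322,242),marker=(365,226,425,240),petri=(225,258,272,298),beaker=(430,280,480,330),reagent=(440,230,478,286)).items():
    d,v=cv2.phaseCorrelate(g(a,r),g(b,r)); print(n,np.round(d,2),round(v,2))
E
```

```text
head [ 0.01 -0.06] 0.87
key [-0.04 -0.07] 0.99
boat [0.51 1.98] 0.41
marker [0.06 0.52] 1.0
petri [ 0.57 -0.06] 0.56
beaker [-0.02 -0.01] 0.99
reagent [ 0.02 -0.01] 1.0
```

```bash
python3 - <<'E'
from h import *
print(read_state()["time_s"]); print(hand_in())
E
```

```text
19.85
the job is handed in; nothing more can be done
None
```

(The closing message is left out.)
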